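# Clear the rack's mouth and slide the saucepan lid under it

### The job

A stray egg cup stands in front of the open end of the low wire rack: first move it into the empty middle place between the two other egg cups, back against the low wooden lip, so that the three make an even, straight row. Then slide the saucepan lid along the shelf, without lifting or tipping it, in at the open end of the wire rack until all of it is under the rack. Leave the other two egg cups and everything else where they stand, and keep the cups upright.

Things in the scene. Friction and masses are not known exactly. Their poses are not given: they have to be found in the camera images.
- lid: stainless steel saucepan lid lying flat on the shelf, knob up: disc 130 mm across with an upright rim 12 mm high, gently domed to 23 mm, black knob on top 30 mm across between heights 34 and 45 mm; about 220 g. Origin at the centre of its underside, z up
- rack: low steel wire bridge rack fixed to the shelf, 8 mm wire. Origin on the shelf, mid footprint. Way in: along its y, from the open +y end. Legs (y -79, +73 mm) and low side rails at x -79, +79 mm leave 150 mm clear width; top wires from 62 to 70 mm high; outer face of the top bar over the open end at y +77 mm; low stop bar (12 mm high) at the far end, inner face y -75 mm
- lip: straight wooden strip fixed on the shelf, 12 mm thick (its x), 220 mm long (its y), 14 mm high. Origin at the centre of its underside; the egg cup row stands against its face at x = -6 mm, the two outer cups centred at y = +75 and -75 mm, the empty middle place at y = 0
- stray_cup: the egg cup in front of the rack's open end; green silicone egg cup, all three alike: 50 mm tall, foot a disc 54 mm across and 12 mm thick, narrow waist 32 mm across at 18 to 24 mm, then an open bowl 46 mm across at the rim; 60 g. Origin at the centre of its underside, z up
- left_cup: the outer cup of the row at the lip's +y end; green silicone egg cup, all three alike: 50 mm tall, foot a disc 54 mm across and 12 mm thick, narrow waist 32 mm across at 18 to 24 mm, then an open bowl 46 mm across at the rim; 60 g. Origin at the centre of its underside, z up
- right_cup: the outer cup of the row at the lip's -y end; green silicone egg cup, all three alike: 50 mm tall, foot a disc 54 mm across and 12 mm thick, narrow waist 32 mm across at 18 to 24 mm, then an open bowl 46 mm across at the rim; 60 g. Origin at the centre of its underside, z up
- soy: closed amber glass soy bottle, 54 mm across, 150 mm tall; origin at the centre of its underside. To be left alone
- mug: white porcelain mug, 76 mm across, 85 mm tall, handle at its +y; origin at the centre of its underside. To be left alone
- salt: glass salt jar, 52 mm across, 75 mm tall; origin at the centre of its underside. To be left alone
- spoon: white porcelain soup spoon lying on the shelf: bowl 48 mm across and 16 mm high, handle towards its -x to 105 mm from the bowl's centre, rising to 31 mm; origin under the bowl's centre. To be left alone
- bowl: blue porcelain rice bowl, 110 mm across, 50 mm high; origin at the centre of its underside. To be left alone
- cooker: red plastic egg cooker with clear dome, 160 mm across, 161 mm tall, press button on a small housing on its -x side, fixed; origin at the centre of its underside. Not part of the job: to be kept clear of
Not all that is in view belongs to the job. Leave any red or turquoise look-alike of the lid alone.

How it is judged:
By the outcome, as a careful person would: the job done as asked, in the order asked, and still so for the second after the job is handed in, with the robot touching nothing.
It also fails if it takes over 72 s, if anything falls off the work surface, if the arm or the gripper's body presses on something with over 40 N, if the wrist force passes 120 N, or if a joint passes its speed limit or range.

### The arm

A 6-joint arm with a two-finger parallel gripper is mounted at the origin on the work surface. World frame = base frame: x ahead of the robot, y to its left, z up, the work surface at z = 0. Lengths are in m, angles in rad, forces in N, time in s.
With the tool pointing down it reaches from about 0.3 to 0.875 m from the base axis. Payload 6.4 kg.
Tool frame: the origin (TCP) lies midway between the tips of the shut fingers; the grasp point (between the pads) lies 19 mm behind it; z points along the fingers, y is the line along which they close (so a half turn about z gives the same grasp; the last joint's range is limited). The gripper opens to 85 mm and grips with 20 to 120 N. Pads are 22 mm wide; open, the fingers measure 114 mm over their backs; the gripper's body (76 mm by 85 mm) begins 54 mm behind the grasp point. The pads swing forward as they close: fully open they stand 13 mm farther back than shut.
Start: joints at [0.985, 0.181, 1.607, -0, 1.354, -0.206], TCP at [0.213, 0.534, 0.194] pointing down, gripper open.
Joint ranges: [-2.99, 2.99], [-0.89, 2.07], [0.3, 2.58], [-1.14, 4.28], [0, 2.63], [-3.12, 3.12]. Speed limits (rad/s): [2.57, 2.57, 3.01, 3.14, 3.14, 3.14].

### API

Orientations are given as a unit quaternion [w, x, y, z].
In Python, from bench import * gives the robot as it stands.
- The arm moves only by the tool play_rows, never from a script. Its argument "plan" is a list of rows, each a list of 3 entries, a list of its own where there are three numbers: the finger opening in mm, from 0 to 85.4, then the shift along the tool's x, y, z normalised to -1 to 1, where 1 is 40 cm, then the turn about the tool's z normalised to -1 to 1, where 1 is pi rad. A call has 1 to 10 rows; each row is the pose to reach, as a shift and turn from the pose commanded when the call began, along the tool's axes at that moment, turning the shorter way round; what a row does not reach only later rows make up. A row lasts 1/10 s, in which the tool goes at most 50 mm and 8.59 degrees, less where a joint would pass 70% of its speed; a pose out of reach is approached as far as the arm can. A call with a number of a shift or a turn outside -1 to 1 is refused whole. A call with a gripper value outside its range is refused whole. The fingers move at their own pace and stop on an object; the grip force is fixed at half the most. Time passes only in rows, so rows that repeat a pose let the fingers close. It gives the time, the measured TCP pose, the force, the opening and the grip force at its end, in the units of the state.
- get_obs(): the state, without advancing time (a new reading comes with each control period).
- camera(name): name is "scene" or "top" or "wrist"; returns a dict with "image" (420x560x3 uint8, red, green, blue), "range_z" (420x560 float32, m along the optical axis (not along the pixel's ray), 0 where there is no reading), "intrinsics" (3x3 intrinsics, pixels), "rvec" (rotation vector, rad) and "tvec" (3), from world to camera coordinates, as OpenCV has them; the wrist camera has in their place "T_tool_cam" (4x4, takes a point from camera to tool coordinates, whose origin is the TCP and whose axes are the flange's). Camera axes: x right, y down, z forward; pixel columns grow to the right and rows downward; lengths in m; the calibration is good to about 2 mm. A picture is of the moment at which its call begins: read the wrist's pose just before it.
- hand_in(): hands the job in; it is judged then, once.
Trained networks look in a picture, given as the dict that the camera call returned (one of the last four; its "shot" number tells which), for a name from the list of things; names that differ only in an ending like _2 or _b are one class to them, and where a whole thing is asked for, a point or a joint stands for the part that bears it (a point fixed in the world has none). Each returns a list of dicts, best first, with "conf" (0 to 1); they miss things now and then, are a little off and sometimes report something else, mostly with a low value. They report only what shows in the picture. A call takes as long as a camera call. They do not tell look-alikes from the thing itself.
- search_frame(picture, label): "rect" ([centre column, centre row, width, height] in pixels, round what is visible of it).
- masks_of(picture, label): "mask" (420x560 bool, what is visible of it) and "rect" ([centre column, centre row, width, height] in pixels, round what is visible of it).
The state is a dict: "time_s": time; "q": joint angles; "dq": joint speeds; "joint_efforts": joint torques, N m; "eef_pos": TCP position; "eef_rot": TCP orientation; "wrist_force": force on the tool from outside, world axes, zero at the start; "torque": the same for the moment, N m; "opening": opening from 0.0 (shut) to 1.0 (fully open); "grasp_force": force on a finger pad.
Only numpy, scipy, OpenCV 4.12 (cv2) and the standard library are available. Lean on these libraries where they do the work, as an engineer would, in place of code of your own. Each camera call takes 0.05 s, during which the arm holds its last target. There are 200 camera calls.

## Working session

There is one attempt and no reset: what is moved stays moved. The work goes in short steps, Python scripts to look and compute and a tool call to move; the robot and the scene stay as the last step left them, time stands still between calls to the robot, and variables do not carry over. Pictures are saved under pics/ and viewed, at most 10 in all, crops included, and the job is handed in when it is done.

Besides the shell and the picture viewer there is one more tool, called as name([rows], argument=value, ...), one row to a line, values as JSON. play_rows: Moves the arm, as the interface text tells. Its arguments: {"type":"object","properties":{"plan":{"type":"array","items":{"type":"array"}}},"required":["plan"]}

```bash
mkdir -p pics
cat > h.py <<'E'
from bench import *
import numpy as np, cv2
def pts(c):
    K=np.array(c["intrinsics"]);z=c["range_z"];v,u=np.mgrid[:420,:560]
    P=np.stack([(u-K[0,2])/K[0,0]*z,(v-K[1,2])/K[1,1]*z,z],-1)
    if "rvec" in c:
        R=cv2.Rodrigues(np.array(c["rvec"],float))[0]
        return (P-np.array(c["tvec"]).ravel())@R
    return P
E
python3 - <<'E'
from h import *
o=get_obs();print({k:np.round(v,3).tolist() for k,v in o.items()})
for n in("top","scene"):
    c=camera(n);P=pts(c);np.savez(f"{n}.npz",P=P,im=c["image"])
    cv2.imwrite(f"pics/{n}.png",c["image"][:,:,::-1])
    for l in["lid","rack","lip","stray_cup","soy","mug","salt","spoon","bowl","cooker"]:
        for d in masks_of(c,l)[:4]:
            m=d["mask"]&(c["range_z"]>0);Q=P[m]
            if len(Q)==0: continue
            print(n,l,round(d["conf"],2),np.round(d["rect"]),np.round(np.percentile(Q,2,0),3),np.round(np.percentile(Q,98,0),3),np.median(c["image"][m],0))
E
```

```text
{'time_s': 0.0, 'q': [0.985, 0.182, 1.608, -0.0, 1.354, -0.206], 'dq': [-0.0, -0.001, -0.001, -0.0, 0.0, 0.0], 'joint_efforts': [0.001, -44.486, -35.134, -0.0, 0.009, -0.0], 'eef_pos': [0.213, 0.534, 0.193], 'eef_rot': [-0.0, 0.189, 0.982, -0.001], 'wrist_force': [-0.176, 0.486, -0.369], 'torque': [-0.012, 0.025, -0.001], 'grasp_force': 0.0, 'opening': 1.002}
top lid 0.97 [132. 150.  48.  40.] [0.654 0.394 0.   ] [0.771 0.515 0.042] [ 43. 214. 204.]
top lid 0.91 [214. 280.  44.  48.] [0.257 0.16  0.01 ] [0.372 0.276 0.042] [ 48. 216. 207.]
top lid 0.73 [164. 312.  46.  46.] [0.171 0.303 0.004] [0.289 0.42  0.041] [251.  51.  41.]
top lid 0.72 [231. 211.  42.  45.] [0.457 0.106 0.011] [0.572 0.221 0.041] [222. 229. 227.]
top rack 0.85 [375. 202.  60.  60.] [ 0.442 -0.331  0.006] [ 0.607 -0.171  0.076] [221. 229. 225.]
top rack 0.55 [244. 149.  21.  21.] [ 0.675  0.097 -0.   ] [0.72  0.145 0.055] [ 74.  186.   96.5]
top rack 0.46 [316. 258.  41.  13.] [ 0.353 -0.134  0.   ] [ 0.394 -0.022  0.031] [255. 255. 255.]
top rack 0.34 [231. 209.  42.  43.] [0.456 0.104 0.01 ] [0.571 0.221 0.04
[... 2178 characters left out ...]
scene mug 0.71 [149. 212.  28.  36.] [ 0.684 -0.351  0.007] [ 0.756 -0.254  0.086] [242. 234. 217.]
scene mug 0.21 [255. 207.  18.  22.] [ 0.475 -0.112  0.001] [ 0.522 -0.064  0.051] [ 59. 158.  72.]
scene salt 0.69 [167. 240.  18.  28.] [ 0.739 -0.218  0.007] [ 0.783 -0.175  0.077] [181. 176. 156.]
scene spoon 0.44 [283. 189.  31.  24.] [ 0.346 -0.144 -0.   ] [ 0.392 -0.018  0.029] [251. 249. 238.]
scene bowl 0.64 [180. 145.  28.  24.] [ 0.339 -0.537 -0.001] [ 0.464 -0.432  0.052] [ 93. 132. 166.]
scene cooker 0.72 [230. 255.  17.  24.] [ 0.643 -0.052  0.001] [0.714 0.    0.051] [ 59. 160.  72.]
scene cooker 0.56 [439. 299.  75.  78.] [0.446 0.425 0.   ] [0.594 0.567 0.159] [205. 160. 150.]
```

View pics/top.png

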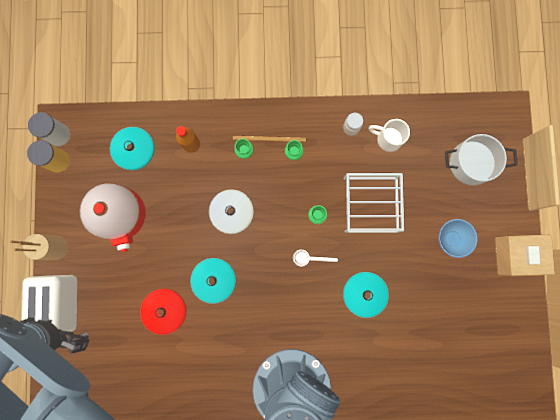

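View pics/scene.png

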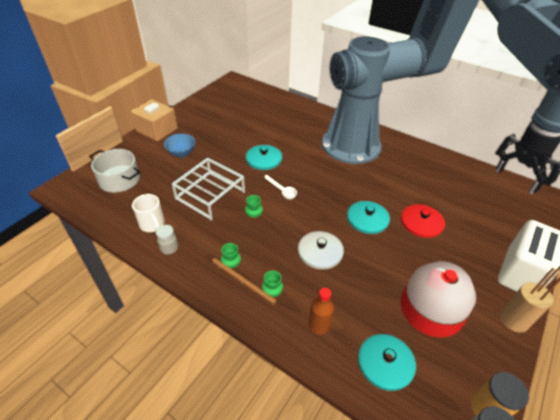

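Top view: the steel lid is at (231,211). Its look-alikes are turquoise at (132,148), (213,280) and (366,295), and red at (163,311). The stray cup is at (318,214), between the lid and the rack (375,202). The row cups at (244,149) and (294,150) stand at the lip. I'll check the choice in a crop and refine the poses.

Run:
```python
from h import *
d=np.load("top.npz");im=d["im"]
cv2.imwrite("pics/crop.png",cv2.resize(im[115:265,200:420,::-1],None,fx=3.6,fy=3.6,interpolation=cv2.INTER_CUBIC))
for n in("top","scene"):
    d=np.load(f"{n}.npz");P=d["P"];im=d["im"].astype(int);x,y,z=P[...,0],P[...,1],P[...,2]
    g=(im[...,1]>im[...,0]*1.4)&(im[...,1]>im[...,2]*1.3)
    for c in[(.5,-.09),(.69,.12),(.69,-.025)]:
        m=g&(np.hypot(x-c[0],y-c[1])<.05)&(z>.03)
        Q=P[m][:,:2]; 
        f=lambda q:np.array(cv2.minEnclosingCircle(Q.astype(np.float32))[0])
        print(n,"cup",c,m.sum(),f(Q).round(4),Q.min(0).round(3),Q.max(0).round(3))
    m=(np.hypot(x-.515,y-.163)<.03)&(z>.03);Q=P[m];print(n,"knob",m.sum(),Q.min(0).round(4),Q.max(0).round(4))
    m=(np.hypot(x-.515,y-.163)<.08)&(z>.007);Q=P[m];print(n,"disc",cv2.minEnclosingCircle(Q[:,:2].astype(np.float32)))
    m=(abs(x-.52)<.13)&(abs(y+.25)<.13)&(z>.05);Q=P[m][:,:2].astype(np.float32);print(n,"rack",m.sum(),cv2.minAreaRect(Q))
    m=(abs(x-.52)<.11)&(abs(y+.25)<.11)&(z>.006)&(z<.03);Q=P[m][:,:2].astype(np.float32);print(n,"racklow",m.sum(),cv2.minAreaRect(Q))
    m=(x>.70)&(x<.76)&(y>-.12)&(y<.22)&(z>.008)&(z<.02)&~g&(im[...,0]>140);Q=P[m][:,:2].astype(np.float32);print(n,"lip",m.sum(),cv2.minAreaRect(Q),Q.min(0),Q.max(0),cv2.fitLine(Q,2,0,.01,.01).ravel())
```

```text
top cup (0.5, -0.09) 98 [ 0.4983 -0.0912] [ 0.477 -0.113] [ 0.521 -0.07 ]
top cup (0.69, 0.12) 95 [0.6995 0.1224] [0.677 0.1  ] [0.72  0.145]
top cup (0.69, -0.025) 89 [ 0.6911 -0.0272] [ 0.67  -0.048] [ 0.713 -0.007]
top knob 43 [0.5001 0.1431 0.0305] [0.5291 0.1841 0.051 ]
top disc ((0.51412034034729, 0.16350308060646057), 0.07984698563814163)
top rack 944 ((0.5245025157928467, -0.2510908842086792), (0.16080030798912048, 0.16414614021778107), 88.4944839477539)
top racklow 500 ((0.5205898880958557, -0.2500538229942322), (0.218509241938591, 0.2153407484292984), 1.0053735971450806)
top lip 279 ((0.7401265501976013, 0.02671012282371521), (0.2514926493167877, 0.04018533602356911), 86.38374328613281) [ 0.7121427  -0.09751852] [0.7568714  0.15326801] [0.05104024 0.9986966  0.72959375 0.04356053]
scene cup (0.5, -0.09) 134 [ 0.4951 -0.0887] [ 0.473 -0.112] [ 0.519 -0.066]
scene cup (0.69, 0.12) 171 [0.6983 0.123 ] [0.676 0.102] [0.721 0.147]
scene cup (0.69, -0.025) 159 [ 0.6899 -0.0257] [ 0.667 -0.048] [ 0.713 -0.003]
scene knob 51 [0.4977 0.1499 0.0328] [0.5282 0.1783 0.0486]
scene disc ((0.5131179094314575, 0.16433702409267426), 0.06650864332914352)
scene rack 625 ((0.5215905904769897, -0.24899238348007202), (0.1626073718070984, 0.1686689406633377), 88.31800842285156)
scene racklow 289 ((0.522813618183136, -0.24848470091819763), (0.16234013438224792, 0.16832128167152405), 88.48065948486328)
scene lip 300 ((0.728463351726532, 0.047494739294052124), (0.21904008090496063, 0.011974041350185871), 86.62235260009766) [ 0.71816874 -0.06192546] [0.74003685 0.15688697] [0.05619516 0.9984198  0.7297149  0.05243324]
```

View pics/crop.png

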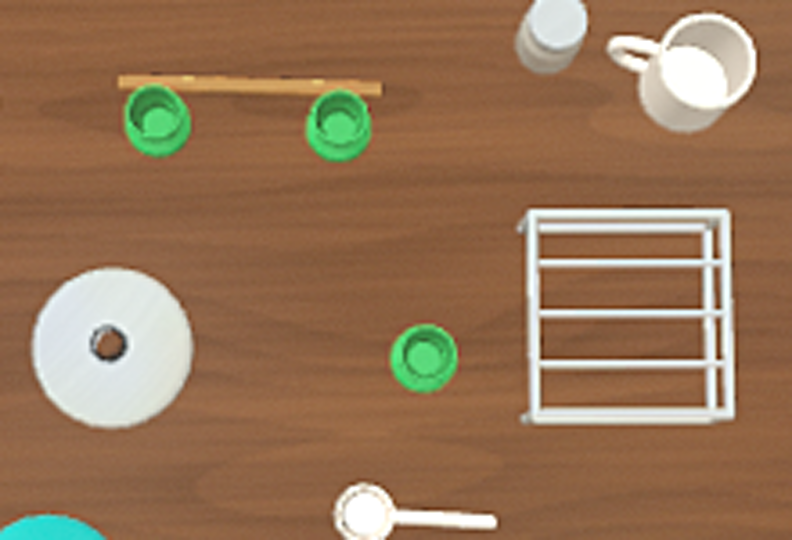

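Crop: the steel lid's knob is at (108,343) and the stray cup at (424,357). The rack's left end (+y, column ~530) has no low bar and the far end does, so the left end is the open one. Next I'll look from the wrist at the row, then at the stray cup.

```bash
cat >> h.py <<'E'
from scipy.spatial.transform import Rotation as Ro
def pose():
    o=get_obs();w,x,y,z=o["eef_rot"];return o,np.array(o["eef_pos"]),Ro.from_quat([x,y,z,w]).as_matrix()
def delta(t,yaw):  # yaw = world angle wanted for tool y, mod pi
    o,p,R=pose();d=R.T@(np.array(t)-p)/.4
    a=(yaw-np.arctan2(R[1,1],R[0,1])+np.pi/2)%np.pi-np.pi/2
    print("at",p.round(4),"yaw",np.arctan2(R[1,1],R[0,1]).round(4),"z",R[:,2].round(3),"shift",d.round(4),"turn",(-a/np.pi).round(4))
def wrist():
    o,p,R=pose();c=camera("wrist");Q=pts(c);T=np.array(c["T_tool_cam"])
    return c,(Q@T[:3,:3].T+T[:3,3])@R.T+p,T
E
python3 - <<'E'
from h import *
delta([.42,.25,.25],-.05);delta([.6,.05,.25],-.05)
c,P,T=wrist();print(T.round(3))
E
```

```text
at [0.2132 0.534  0.194 ] yaw 1.191 z [ 0. -0. -1.] shift [-0.7435 -0.4678 -0.14  ] turn 0.395
at [0.2132 0.534  0.194 ] yaw 1.191 z [ 0. -0. -1.] shift [-1.3468 -0.7653 -0.14  ] turn 0.395
[[-0.001 -0.961 -0.277  0.07 ]
 [ 1.    -0.001  0.     0.001]
 [-0.    -0.277  0.961 -0.18 ]
 [ 0.     0.     0.     1.   ]]
```

play_rows([
  [85,[-0.1,-0.05,-0.14],0.045],
  [85,[-0.2,-0.1,-0.14],0.09],
  [85,[-0.3,-0.16,-0.14],0.135],
  [85,[-0.4,-0.22,-0.14],0.18],
  [85,[-0.5,-0.3,-0.14],0.225],
  [85,[-0.6,-0.36,-0.14],0.27],
  [85,[-0.7,-0.44,-0.14],0.315],
  [85,[-0.8,-0.52,-0.14],0.36],
  [85,[-0.9,-0.58,-0.14],0.395],
  [85,[-1,-0.66,-0.14],0.395],
])

```text
time_s: 2.15
eef_pos: [0.4871, 0.1402, 0.2503]
eef_rot: [0.0, 0.726, 0.688, 0.001]
wrist_force: [0.9, 0.9, -0.1]
opening: 0.996
grasp_force: 0.0
```

Run:
```python
from h import *
delta([.62,.04,.25],-.053)
```

```text
at [0.4871 0.1402 0.2503] yaw -0.0531 z [ 0.001  0.    -1.   ] shift [-0.2326  0.3451  0.0012] turn -0.0
```

play_rows([
  [85,[-0.06,0.09,0],0],
  [85,[-0.12,0.18,0],0],
  [85,[-0.18,0.27,0],0],
  [85,[-0.23,0.345,0],0],
  [85,[-0.23,0.345,0],0],
  [85,[-0.23,0.345,0],0],
])

```text
time_s: 2.75
eef_pos: [0.6191, 0.0428, 0.2492]
eef_rot: [-0.001, 0.725, 0.689, -0.0]
wrist_force: [-0.5, 0.1, -0.3]
opening: 0.994
grasp_force: 0.0
```

```bash
cat > fit.py <<'E'
from h import *
from scipy.optimize import least_squares
def cups(P,im,cs):
    x,y,z=P[...,0],P[...,1],P[...,2];im=im.astype(int)
    g=(im[...,1]>im[...,0]*1.4)&(im[...,1]>im[...,2]*1.3)
    for c in cs:
        n=g&(np.hypot(x-c[0],y-c[1])<.045)
        Q=P[n&(z>.047)&(z<.055)][:,:2]
        if len(Q)<15: print("few",c,len(Q),n.sum());continue
        h=cv2.convexHull(Q.astype(np.float32))[:,0]
        s=least_squares(lambda q:np.hypot(*(h-q[:2]).T)-q[2],[*c,.023],loss='soft_l1',f_scale=.001).x
        t=least_squares(lambda q:np.hypot(*(h-q).T)-.023,c,loss='soft_l1',f_scale=.001).x
        print("cup",len(Q),s.round(4),t.round(4),Q.mean(0).round(4))
E
python3 - <<'E'
from fit import *
c,P,T=wrist();im=c["image"];cv2.imwrite("pics/w1.png",im[:,:,::-1]);np.savez("w1.npz",P=P,im=im)
cups(P,im,[(.699,.1225),(.691,-.0265)])
x,y,z=P[...,0],P[...,1],P[...,2];r=im.astype(int)
m=(x>.70)&(x<.76)&(z>.011)&(z<.018)&(r[...,0]>r[...,1]*1.15)&(r[...,0]>140)
Q=P[m][:,:2].astype(np.float32);print(m.sum(),cv2.minAreaRect(Q),cv2.fitLine(Q,2,0,.01,.01).ravel())
E
```

```text
cup 344 [0.6985 0.1236 0.0224] [0.6985 0.1237] [0.6993 0.1242]
cup 243 [ 0.6903 -0.0257  0.0224] [ 0.6905 -0.0255] [ 0.691  -0.0259]
1326 ((0.7263113856315613, -0.0545743852853775), (0.42230913043022156, 0.02034013904631138), 89.11817169189453) [0.05546198 0.9984608  0.72843564 0.05554612]
```

View pics/w1.png

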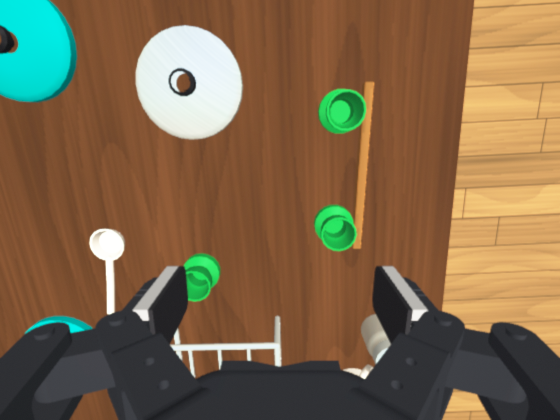

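The wrist view shows the row cups at (340,110) and (337,228), the lid at (190,82) and the stray cup at (200,277). The middle place comes out at about (0.6945, 0.0485) with yaw −0.055. Now to the stray cup.

Run:
```python
from h import *
delta([.498,-.13,.25],-.055)
```

```text
at [0.6186 0.0436 0.2496] yaw -0.0501 z [-0.001  0.    -1.   ] shift [-0.4485 -0.2795 -0.0009] turn 0.0016
```

play_rows([
  [85,[-0.1,-0.06,0],0.001],
  [85,[-0.2,-0.12,0],0.001],
  [85,[-0.3,-0.18,0],0.001],
  [85,[-0.4,-0.24,0],0.001],
  [85,[-0.45,-0.28,0],0.001],
  [85,[-0.45,-0.28,0],0.001],
  [85,[-0.45,-0.28,0],0.001],
])

```text
time_s: 3.5
eef_pos: [0.4981, -0.1301, 0.2506]
eef_rot: [0.0, 0.726, 0.688, 0.0]
wrist_force: [0.1, 0.5, -0.0]
opening: 0.992
grasp_force: 0.0
```

Run:
```python
from fit import *
c,P,T=wrist();im=c["image"];np.savez("w2.npz",P=P,im=im);cv2.imwrite("pics/w2.png",im[:,:,::-1])
cups(P,im,[(.497,-.09)])
x,y,z=P[...,0],P[...,1],P[...,2]
m=(abs(x-.52)<.13)&(y>-.3)&(y<-.14)&(z>.055)&(z<.08);Q=P[m]
for s in np.arange(-.26,-.15,.01):
    q=Q[abs(Q[:,1]-s)<.005];print(round(s,2),len(q),q[:,0].min().round(4) if len(q) else 0,q[:,0].max().round(4) if len(q) else 0)
m=(abs(x-.52)<.12)&(abs(y+.18)<.06)&(z>.058)&(z<.08)
for s in np.arange(.44,.61,.02):
    k=m&(abs(x-s)<.004);print(round(s,2),k.sum(),P[k][:,1].max().round(4) if k.any() else 0)
delta([.497,-.09,.12],-.055)
```

```text
cup 300 [ 0.4963 -0.0899  0.0224] [ 0.4962 -0.0901] [ 0.4965 -0.0894]
-0.26 174 0.4393 0.6046
-0.25 175 0.4402 0.6041
-0.24 181 0.4396 0.6053
-0.23 185 0.44 0.6052
-0.22 189 0.4403 0.6059
-0.21 191 0.4406 0.606
-0.2 193 0.4408 0.6053
-0.19 193 0.4411 0.6065
-0.18 349 0.4414 0.6061
-0.17 731 0.4422 0.606
-0.16 0 0 0
-0.15 0 0 0
0.44 128 -0.1678
0.46 46 -0.1678
0.48 163 -0.1683
0.5 39 -0.1689
0.52 175 -0.1691
0.54 42 -0.1701
0.56 190 -0.1707
0.58 39 -0.1713
0.6 303 -0.1716
at [ 0.4986 -0.1297  0.2505] yaw -0.0521 z [ 0.001  0.    -1.   ] shift [ 0.099  -0.0095  0.3262] turn 0.0009
```

play_rows([
  [85,[0.09,-0.01,0.05],0],
  [85,[0.1,-0.012,0.15],0],
  [85,[0.1,-0.012,0.25],0],
  [85,[0.1,-0.012,0.35],0],
  [85,[0.1,-0.012,0.45],0],
  [85,[0.1,-0.012,0.5],0],
  [85,[0.1,-0.012,0.55],0],
  [85,[0.1,-0.012,0.585],0],
  [85,[0.1,-0.012,0.585],0],
  [85,[0.1,-0.012,0.585],0],
])

```text
time_s: 4.55
eef_pos: [0.4962, -0.0902, 0.0164]
eef_rot: [0.0, 0.725, 0.689, 0.0]
wrist_force: [0.7, 0.9, -0.1]
opening: 0.992
grasp_force: 0.0
```

Run:
```python
from fit import *
delta([.4963,-.09,.0155],-.055)
```

```text
at [ 0.4962 -0.0902  0.0164] yaw -0.0519 z [ 0. -0. -1.] shift [0.0006 0.0001 0.0022] turn 0.001
```

play_rows([
  [60,[0,0,0],0],
  [35,[0,0,0],0],
  [35,[0,0,0],0],
  [35,[0,0,0],0],
  [35,[0,0,0],0],
  [35,[0,0,0],0],
  [35,[0,0,0],0],
  [35,[0,0,0],0],
])

```text
time_s: 5.35
eef_pos: [0.4957, -0.0908, 0.016]
eef_rot: [-0.0, 0.726, 0.688, -0.0]
wrist_force: [-0.1, 0.5, 0.6]
opening: 0.406
grasp_force: 0.0
```

play_rows([
  [20,[0,0,0],0],
  [20,[0,0,0],0],
  [20,[0,0,0],0],
  [20,[0,0,0],0],
  [20,[0,0,0],0],
])

```text
time_s: 5.85
eef_pos: [0.4957, -0.0908, 0.016]
eef_rot: [-0.0, 0.726, 0.688, -0.0]
wrist_force: [-0.0, -0.1, -0.9]
opening: 0.241
grasp_force: 0.0
```

Run:
```python
from h import *
c=camera("wrist");cv2.imwrite("pics/w3.png",c["image"][:,:,::-1])
```

```text
(no output)
```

View pics/w3.png

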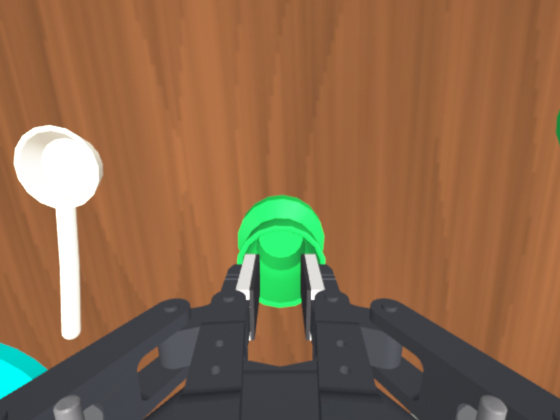

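Run:
```python
from fit import *
c,P,T=wrist();im=c["image"]
for r in (200,230,260,290,320):
    print(r,[(cc,P[r,cc].round(3).tolist()) for cc in (245,252,281,312)])
s=camera("scene");P=pts(s);cups(P,s["image"],[(.496,-.089)])
cv2.imwrite("pics/s2.png",cv2.resize(s["image"][150:260,190:330,::-1],None,fx=5,fy=5,interpolation=cv2.INTER_CUBIC))
```

```text
200 [(245, [0.476, -0.065, -0.0]), (252, [0.48, -0.065, -0.0]), (281, [0.499, -0.064, 0.011]), (312, [0.518, -0.067, 0.0])]
230 [(245, [0.476, -0.081, 0.014]), (252, [0.482, -0.075, 0.031]), (281, [0.498, -0.069, 0.05]), (312, [0.516, -0.082, 0.015])]
260 [(245, [0.481, -0.078, 0.063]), (252, [0.485, -0.078, 0.064]), (281, [0.496, -0.104, 0.008]), (312, [0.512, -0.08, 0.064])]
290 [(245, [0.484, -0.078, 0.091]), (252, [0.487, -0.079, 0.09]), (281, [0.496, -0.109, 0.038]), (312, [0.509, -0.08, 0.09])]
320 [(245, [0.486, -0.079, 0.108]), (252, [0.486, -0.091, 0.09]), (281, [0.494, -0.154, -0.0]), (312, [0.508, -0.087, 0.098])]
cup 22 [ 0.4986 -0.0874  0.0198] [ 0.4951 -0.0896] [ 0.5072 -0.0803]
```

View pics/s2.png

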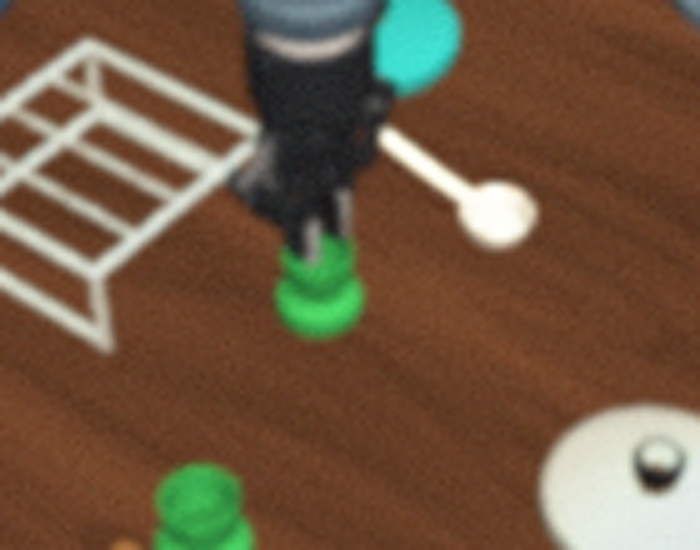

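Run:
```python
from fit import *
d=np.load("w2.npz");P=d["P"];p=np.array([.4986,-.1297,.2505])
m=(P[...,2]>.15);Q=(P[m]-p);i=np.argsort(Q[:,2])[:8];print("open tip rel",Q[i].round(3))
c,P,T=wrist();o,p,R=pose()
print(o["opening"],o["grasp_force"],o["joint_efforts"])
m=(P[...,2]>.056);Q=(P[m]-p);i=np.argsort(Q[:,2])[:8];print("now rel",Q[i].round(3), np.argwhere(m)[i].tolist())
```

```text
open tip rel [[-0.043  0.003  0.05 ]
 [ 0.043  0.003  0.05 ]
 [-0.042  0.009  0.05 ]
 [-0.042  0.009  0.05 ]
 [-0.043 -0.003  0.05 ]
 [ 0.043 -0.001  0.05 ]
 [-0.042  0.008  0.05 ]
 [-0.043 -0.002  0.05 ]]
0.23229255189580342 0.0 [ 2.11343795e-04 -4.08880734e+01 -2.71562237e+01 -2.21361779e-04
  9.01435487e-04 -2.57847819e-05]
now rel [[ 0.011 -0.002  0.04 ]
 [ 0.011  0.001  0.04 ]
 [-0.009  0.002  0.04 ]
 [-0.01  -0.004  0.04 ]
 [ 0.011 -0.002  0.04 ]
 [-0.009  0.     0.04 ]
 [ 0.01  -0.003  0.04 ]
 [ 0.01  -0.004  0.04 ]] [[278, 300], [274, 300], [274, 259], [284, 259], [279, 300], [277, 259], [281, 300], [283, 300]]
```

The range data put the fingertips about 37 mm further back than the stated TCP: 50 mm behind it when open. That explains why the fingers closed over the cup without touching it. I'll open, go lower in small steps and watch the force.

play_rows([
  [85,[0,0,0],0],
  [85,[0,0,0],0],
  [85,[0,0,0],0],
  [85,[0,0,0],0],
  [85,[0,0,0.02],0],
  [85,[0,0,0.035],0],
  [85,[0,0,0.05],0],
  [85,[0,0,0.06],0],
  [85,[0,0,0.06],0],
])

```text
time_s: 6.95
eef_pos: [0.495, -0.0905, -0.009]
eef_rot: [-0.001, 0.726, 0.688, -0.0]
wrist_force: [0.1, 0.4, 0.4]
opening: 0.994
grasp_force: 0.0
```

Run:
```python
from fit import *
c,P,T=wrist();o,p,R=pose();x,y,z=P[...,0],P[...,1],P[...,2]
print(p,o["wrist_force"],o["opening"])
for s in(-1,1):
    m=(abs(x-p[0]-s*.043)<.012)&(abs(y-p[1])<.014)&(z>.012);print(s,m.sum(),np.percentile(z[m],[0,1,5]).round(4))
cups(P,c["image"],[(.496,-.09)])
```

```text
[ 0.49530689 -0.09060466 -0.00852476] [0.32092524 0.55825403 0.64572157] 0.9939089150619252
-1 3676 [0.041  0.0428 0.0472]
1 5694 [0.0403 0.0431 0.0485]
cup 2333 [ 0.4969 -0.0898  0.0227] [ 0.4968 -0.0899] [ 0.4971 -0.0897]
```

play_rows([
  [85,[0,0.003,0.015],0],
  [85,[0,0.003,0.028],0],
  [85,[0,0.003,0.036],0],
  [85,[0,0.003,0.036],0],
  [60,[0,0.003,0.036],0],
  [30,[0,0.003,0.036],0],
  [20,[0,0.003,0.036],0],
  [20,[0,0.003,0.036],0],
  [20,[0,0.003,0.036],0],
  [20,[0,0.003,0.036],0],
])

```text
time_s: 8.0
eef_pos: [0.4972, -0.0909, -0.0217]
eef_rot: [0.0, 0.726, 0.688, 0.0]
wrist_force: [-2.1, 0.3, 5.2]
opening: 0.506
grasp_force: 60.0
```

play_rows([
  [20,[0,0,-0.03],0],
  [20,[0,0,-0.08],0],
  [20,[0,0,-0.15],0],
  [20,[0,0,-0.22],0],
  [20,[0,0,-0.22],0],
  [20,[0,0,-0.22],0],
])

```text
time_s: 8.6
eef_pos: [0.4975, -0.0911, 0.0667]
eef_rot: [0.001, 0.726, 0.688, 0.0]
wrist_force: [0.0, 0.0, -1.4]
opening: 0.506
grasp_force: 60.9
```

Run:
```python
from fit import *
o,p,R=pose();print(p,o["opening"],o["grasp_force"],o["wrist_force"])
def look(n,c,P):
    im=c["image"].astype(int);x,y,z=P[...,0],P[...,1],P[...,2]
    g=(im[...,1]>im[...,0]*1.4)&(im[...,1]>im[...,2]*1.3)&(np.hypot(x-p[0],y-p[1])<.05);Q=P[g]
    print(n,g.sum(),np.percentile(Q,[1,50,99],axis=0).round(4).tolist())
    for a,b in((0,.02),(.02,.1)):
        q=Q[(Q[:,2]<Q[:,2].max()-.03)];
    return g,Q
c,P,T=wrist();g,Q=look("wrist",c,P);cv2.imwrite("pics/w4.png",c["image"][:,:,::-1])
zt=np.percentile(Q[:,2],99)
h=Q[abs(Q[:,2]-zt)<.004];A=np.c_[h[:,:2]-p[:2],np.ones(len(h))];print("rim tilt",np.linalg.lstsq(A,h[:,2],rcond=None)[0].round(4),len(h))
for n in("top","scene"): 
    c=camera(n);look(n,c,pts(c))
delta([.6945,.0485,p[2]],-.055)
```

```text
[ 0.49749678 -0.09108186  0.06667297] 0.5061439196370084 60.906486343592405 [ 0.03392183  0.03255226 -1.41256838]
wrist 13375 [[0.4766, -0.1102, 0.0907], [0.4981, -0.0949, 0.1191], [0.5202, -0.0638, 0.139]]
rim tilt [1.000e-04 1.190e-02 1.376e-01] 2937
top 19 [[0.476, -0.0774, -0.0013], [0.4842, -0.0698, 0.0975], [0.4991, -0.0619, 0.2159]]
scene 267 [[0.4729, -0.1084, 0.0859], [0.5035, -0.0786, 0.1149], [0.5272, -0.0628, 0.1729]]
at [ 0.4959 -0.0904  0.0646] yaw -0.0531 z [-0.002  0.001 -1.   ] shift [ 0.3731  0.4774 -0.006 ] turn 0.0006
```

View pics/w4.png

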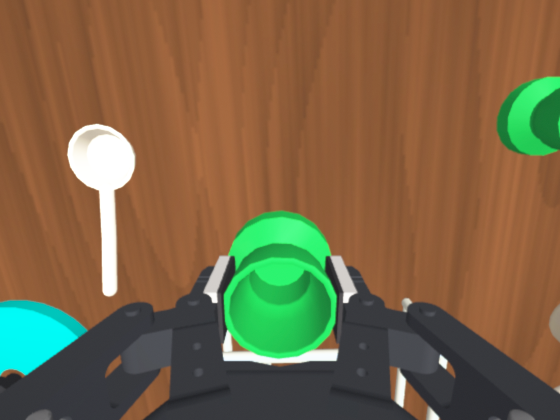

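The cup is held upright, with its rim centred at (280,305). I'll carry it above the middle place, then measure it against its neighbours in one picture.

play_rows([
  [20,[0.05,0.06,0],0],
  [20,[0.12,0.14,0],0],
  [20,[0.19,0.23,0],0],
  [20,[0.26,0.32,0],0],
  [20,[0.32,0.4,0],0],
  [20,[0.36,0.45,0],0],
  [20,[0.37,0.475,0],0],
  [20,[0.37,0.475,0],0],
  [20,[0.37,0.475,0],0],
  [20,[0.37,0.475,0],0],
])

```text
time_s: 9.75
eef_pos: [0.6932, 0.0464, 0.0647]
eef_rot: [-0.001, 0.726, 0.688, -0.001]
wrist_force: [-1.1, 0.3, -1.5]
opening: 0.505
grasp_force: 61.0
```

```bash
cat > rel.py <<'E'
from fit import *
for k in range(3):
    c,P,T=wrist();o,p,R=pose();print(p.round(4),"yaw",np.arctan2(R[1,1],R[0,1]).round(4),o["opening"])
    cups(P,c["image"],[(.6985,.1235),(.6905,-.0257)])
    im=c["image"].astype(int);g=(im[...,1]>im[...,0]*1.4)&(im[...,1]>im[...,2]*1.3)
    q=P[g&(np.hypot(P[...,0]-p[0],P[...,1]-p[1])<.04)];zt=np.percentile(q[:,2],99);q=q[abs(q[:,2]-zt)<.003][:,:2]
    h=cv2.convexHull(q.astype(np.float32))[:,0];h=h[abs(h[:,0]-p[0])<.019]
    s=least_squares(lambda t:np.hypot(*(h-t).T)-.023,p[:2],loss='soft_l1',f_scale=.001).x
    print("held",s.round(4),"zrim",zt.round(4))
E
python3 rel.py
```

```text
[0.6935 0.0463 0.0651] yaw -0.0538 0.5106065795869039
cup 1333 [0.6991 0.1238 0.0226] [0.6991 0.124 ] [0.6992 0.1249]
few (0.6905, -0.0257) 0 0
held [0.6944 0.0474] zrim 0.137
[0.6938 0.0463 0.0654] yaw -0.0539 0.5053228307769979
cup 1324 [0.6991 0.1238 0.0226] [0.6991 0.1238] [0.6992 0.1249]
few (0.6905, -0.0257) 0 0
held [0.6943 0.0473] zrim 0.1374
[0.694  0.0463 0.0656] yaw -0.0539 0.5052839272669778
cup 1323 [0.6992 0.1237 0.0226] [0.6992 0.1237] [0.6993 0.1249]
few (0.6905, -0.0257) 0 0
held [0.6946 0.0473] zrim 0.1377
```

play_rows([
  [20,[0.004,0.002,0.05],0],
  [20,[0.004,0.002,0.1],0],
  [20,[0.004,0.002,0.14],0],
  [20,[0.004,0.002,0.17],0],
  [20,[0.004,0.002,0.19],0],
  [20,[0.004,0.002,0.2],0],
  [20,[0.004,0.002,0.207],0],
  [20,[0.004,0.002,0.207],0],
  [20,[0.004,0.002,0.207],0],
])

```text
time_s: 10.8
eef_pos: [0.6951, 0.0485, -0.017]
eef_rot: [-0.0, 0.726, 0.688, -0.0]
wrist_force: [-2.2, -0.3, -1.3]
opening: 0.507
grasp_force: 61.0
```

```bash
python3 rel.py
```

```text
[ 0.6951  0.0485 -0.0171] yaw -0.053 0.5110723443021898
cup 4058 [0.6993 0.1239 0.0226] [0.6993 0.1239] [0.6994 0.1259]
few (0.6905, -0.0257) 0 669
held [0.6959 0.0495] zrim 0.0555
[ 0.6951  0.0485 -0.0171] yaw -0.053 0.5076085266079652
cup 4063 [0.6993 0.1239 0.0226] [0.6991 0.124 ] [0.6994 0.1259]
few (0.6905, -0.0257) 0 675
held [0.696  0.0495] zrim 0.0554
[ 0.6951  0.0485 -0.0171] yaw -0.053 0.5078024128170703
cup 4042 [0.6992 0.1239 0.0226] [0.6991 0.1239] [0.6994 0.1259]
few (0.6905, -0.0257) 0 677
held [0.6959 0.0496] zrim 0.0554
```

play_rows([
  [20,[-0.001,-0.002,0.004],0],
  [20,[-0.001,-0.002,0.008],0],
  [20,[-0.001,-0.002,0.0105],0],
  [20,[-0.001,-0.002,0.0105],0],
  [20,[-0.001,-0.002,0.0105],0],
])

```text
time_s: 11.45
eef_pos: [0.6949, 0.048, -0.0213]
eef_rot: [0.0, 0.726, 0.688, 0.0]
wrist_force: [0.4, 0.5, -0.1]
opening: 0.507
grasp_force: 61.1
```

```bash
python3 rel.py
```

```text
[ 0.6949  0.048  -0.0213] yaw -0.0531 0.5075817275463951
cup 4406 [0.6993 0.1239 0.0226] [0.6993 0.1239] [0.6995 0.1259]
few (0.6905, -0.0257) 0 649
held [0.6957 0.049 ] zrim 0.0511
[ 0.6949  0.048  -0.0213] yaw -0.0531 0.5110896031351992
cup 4416 [0.6993 0.1239 0.0226] [0.6994 0.124 ] [0.6995 0.1259]
few (0.6905, -0.0257) 0 648
held [0.6958 0.049 ] zrim 0.0512
[ 0.6949  0.048  -0.0212] yaw -0.0531 0.5078828094349197
cup 4415 [0.6993 0.1239 0.0226] [0.6994 0.1239] [0.6994 0.1259]
few (0.6905, -0.0257) 0 651
held [0.6955 0.049 ] zrim 0.0511
```

play_rows([
  [20,[0,0,0.002],0],
  [20,[0,0,0.002],0],
  [50,[0,0,0.002],0],
  [65,[0,0,0.002],0],
  [75,[0,0,0.002],0],
  [75,[0,0,0.002],0],
  [75,[0,0,-0.03],0],
  [75,[0,0,-0.1],0],
  [75,[0,0,-0.2],0],
  [75,[0,0,-0.3],0],
])

```text
time_s: 12.6
eef_pos: [0.6942, 0.0481, 0.1003]
eef_rot: [-0.0, 0.726, 0.688, -0.0]
wrist_force: [1.3, 0.6, 0.4]
opening: 0.88
grasp_force: 0.0
```

Run:
```python
from fit import *
delta([.635,.0,.25],-.053)
```

```text
at [0.6942 0.0481 0.1003] yaw -0.0531 z [-0.001  0.    -1.   ] shift [-0.128  -0.1415 -0.3742] turn -0.0
```

play_rows([
  [75,[0,0,-0.12],0],
  [75,[0,0,-0.24],0],
  [75,[-0.06,-0.07,-0.36],0],
  [75,[-0.13,-0.14,-0.37],0],
  [75,[-0.13,-0.14,-0.37],0],
  [75,[-0.13,-0.14,-0.37],0],
])

```text
time_s: 13.2
eef_pos: [0.6358, -0.0014, 0.2484]
eef_rot: [0.001, 0.726, 0.688, 0.001]
wrist_force: [0.4, 0.6, -0.3]
opening: 0.879
grasp_force: 0.0
```

Run:
```python
from fit import *
cs=[(.6985,.1235),(.6945,.0485),(.6905,-.0257)]
for k in range(2):
    c,P,T=wrist();cups(P,c["image"],cs)
x,y,z=P[...,0],P[...,1],P[...,2];r=c["image"].astype(int)
m=(x>.70)&(x<.76)&(y>-.06)&(y<.16)&(z>.010)&(z<.017)&(r[...,0]>r[...,1]*1.15)&(r[...,1]<r[...,0])&(r[...,0]>140)
Q=P[m][:,:2];L=cv2.fitLine(Q.astype(np.float32),2,0,.01,.01).ravel();print("lip",L,"x at .0485",L[2]+(.0485-L[3])*L[0]/L[1])
m=(np.hypot(x-.513,y-.163)<.09);Q=P[m&(z>.03)&(z<.048)];print("knob",len(Q),np.percentile(Q,[1,99],axis=0).round(4))
Q=P[m&(z>.008)][:,:2].astype(np.float32);h=cv2.convexHull(Q)[:,0]
print("lid",len(Q),least_squares(lambda q:np.hypot(*(h-q[:2]).T)-q[2],[.513,.163,.065],loss='soft_l1',f_scale=.001).x.round(4))
c=camera("top");cups(pts(c),c["image"],cs)
```

```text
cup 389 [0.6987 0.1236 0.0225] [0.6987 0.1237] [0.6997 0.1248]
cup 318 [0.6947 0.0489 0.0225] [0.6949 0.0486] [0.6952 0.0494]
cup 280 [ 0.6902 -0.0257  0.0224] [ 0.6902 -0.0256] [ 0.6903 -0.0258]
cup 399 [0.6987 0.1236 0.0224] [0.6987 0.1237] [0.6993 0.1247]
cup 320 [0.6947 0.0489 0.0224] [0.6947 0.0488] [0.6956 0.0494]
cup 277 [ 0.69   -0.0258  0.0223] [ 0.69  -0.026] [ 0.6905 -0.0257]
lip [0.05684    0.9983833  0.72860926 0.056784  ] x at .0485 0.7281376
knob 365 [[0.4987 0.1499 0.0344]
 [0.5275 0.1789 0.0461]]
lid 9420 [0.5129 0.1642 0.0646]
cup 15 [0.7004 0.124  0.0202] [0.6997 0.1206] [0.7049 0.138 ]
cup 34 [0.6965 0.0472 0.0217] [0.6975 0.0465] [0.6929 0.05  ]
cup 15 [ 0.69   -0.0295  0.0196] [ 0.6921 -0.0257] [ 0.6828 -0.0412]
```

The row is even: the middle cup is at (0.6947, 0.0489) against a mid-point of (0.6944, 0.0489). The lid is at (0.513, 0.164) and the rack is centred near (0.522, −0.247) with yaw −0.025. 

I'll push the lid's rear rim with both fingers up to the top bar. Then I'll reach down between the top wires with the fingers either side of the centre wire and nudge the knob the last bit.

Run:
```python
from h import *
delta([.5092,.248,.2],.047)
P=np.load("w2.npz")["P"];x,y,z=P[...,0],P[...,1],P[...,2]
m=(y<-.172)&(y>-.3)&(z>.06)&(z<.08)
yy=-.19
k=m&(abs(y-yy)<.008);h,e=np.histogram(x[k],np.arange(.43,.62,.004));print([(round(b,3),n) for b,n in zip(e,h) if n])
k=m&(abs(y+.23)<.008);h,e=np.histogram(x[k],np.arange(.43,.62,.004));print([(round(b,3),n) for b,n in zip(e,h) if n])
```

```text
at [ 6.36e-01 -3.00e-04  2.46e-01] yaw -0.0526 z [-0.001  0.    -1.   ] shift [ 0.6031 -0.3491  0.1156] turn -0.0317
[(np.float64(0.438), np.int64(7)), (np.float64(0.442), np.int64(38)), (np.float64(0.446), np.int64(32)), (np.float64(0.478), np.int64(2)), (np.float64(0.482), np.int64(41)), (np.float64(0.486), np.int64(8)), (np.float64(0.518), np.int64(13)), (np.float64(0.522), np.int64(38)), (np.float64(0.558), np.int64(12)), (np.float64(0.562), np.int64(35)), (np.float64(0.598), np.int64(39)), (np.float64(0.602), np.int64(37)), (np.float64(0.606), np.int64(7))]
[(np.float64(0.438), np.int64(14)), (np.float64(0.442), np.int64(38)), (np.float64(0.446), np.int64(20)), (np.float64(0.478), np.int64(12)), (np.float64(0.482), np.int64(35)), (np.float64(0.518), np.int64(11)), (np.float64(0.522), np.int64(37)), (np.float64(0.558), np.int64(21)), (np.float64(0.562), np.int64(27)), (np.float64(0.594), np.int64(6)), (np.float64(0.598), np.int64(47)), (np.float64(0.602), np.int64(28))]
```

play_rows([
  [50,[0.08,-0.045,0.02],-0.01],
  [50,[0.17,-0.1,0.04],-0.02],
  [50,[0.26,-0.15,0.06],-0.03],
  [50,[0.35,-0.2,0.08],-0.032],
  [50,[0.44,-0.255,0.1],-0.032],
  [50,[0.53,-0.31,0.115],-0.032],
  [50,[0.603,-0.349,0.115],-0.032],
  [50,[0.603,-0.349,0.115],-0.032],
  [50,[0.603,-0.349,0.115],-0.032],
  [50,[0.603,-0.349,0.115],-0.032],
])

```text
time_s: 14.35
eef_pos: [0.5097, 0.247, 0.2001]
eef_rot: [-0.0, 0.69, 0.724, -0.0]
wrist_force: [-0.7, 0.0, -0.7]
opening: 0.585
grasp_force: 0.0
```

Run:
```python
from h import *
delta([.5092,.248,-.03],.047)
o,p,R=pose();print(o["opening"]*85.4)
for n in("wrist","scene"):
    if n=="wrist": c,P,T=wrist()
    else: c=camera(n);P=pts(c)
    Q=(P-p)@R;u,v,w=Q[...,0],Q[...,1],-Q[...,2]
    m=(abs(u)<.06)&(abs(v)<.07)&(w>-.02)&(w<.16)
    for b in np.arange(.02,.16,.01):
        k=m&(w>=b)&(w<b+.01)
        if k.sum()>5: print(n,round(b,2),k.sum(),"x",np.percentile(u[k],[1,99]).round(3),"y",np.percentile(v[k],[1,99]).round(3))
    if n=="wrist": print("tip",np.sort(w[m&(w>.01)])[:5].round(4))
```

```text
at [0.5097 0.247  0.2001] yaw 0.0474 z [-0.001 -0.    -1.   ] shift [ 0.0027 -0.0007  0.5753] turn 0.0001
49.98888665010192
wrist 0.04 520 x [-0.01   0.012] y [-0.036  0.037]
wrist 0.05 945 x [-0.01   0.012] y [-0.037  0.039]
wrist 0.06 1187 x [-0.01   0.012] y [-0.037  0.039]
wrist 0.07 1445 x [-0.009  0.013] y [-0.034  0.035]
wrist 0.08 2043 x [0.006 0.015] y [-0.054  0.056]
wrist 0.09 8834 x [-0.01   0.014] y [-0.056  0.058]
wrist 0.1 5968 x [-0.011  0.018] y [-0.059  0.061]
wrist 0.11 12598 x [-0.005  0.019] y [-0.061  0.062]
wrist 0.12 11235 x [0.005 0.02 ] y [-0.061  0.062]
wrist 0.13 2909 x [0.019 0.021] y [-0.02   0.022]
tip [0.0395 0.0397 0.04   0.0401 0.0403]
scene 0.04 26 x [-0.01   0.011] y [-0.028  0.038]
scene 0.05 41 x [-0.01   0.011] y [-0.029  0.039]
scene 0.06 40 x [-0.01   0.011] y [-0.03   0.039]
scene 0.07 14 x [-0.007  0.012] y [-0.033  0.038]
scene 0.08 21 x [-0.009  0.013] y [-0.034  0.056]
scene 0.09 63 x [-0.011  0.014] y [-0.054  0.059]
scene 0.1 48 x [-0.011  0.017] y [-0.043  0.062]
scene 0.11 74 x [-0.015  0.017] y [-0.024  0.064]
scene 0.12 70 x [-0.017  0.018] y [-0.018  0.066]
scene 0.13 98 x [-0.019  0.02 ] y [-0.01   0.068]
scene 0.14 139 x [-0.018  0.019] y [0.008 0.067]
scene 0.15 52 x [-0.011  0.011] y [0.025 0.041]
```

play_rows([
  [50,[0.004,0,0.1],0],
  [50,[0.004,0,0.2],0],
  [50,[0.004,0,0.3],0],
  [50,[0.004,0,0.4],0],
  [50,[0.004,0,0.48],0],
  [50,[0.004,0,0.54],0],
  [50,[0.004,0,0.57],0],
  [50,[0.004,0,0.581],0],
  [50,[0.004,0,0.581],0],
  [50,[0.004,0,0.581],0],
])

```text
time_s: 15.45
eef_pos: [0.5106, 0.2492, -0.0304]
eef_rot: [0.001, 0.69, 0.724, 0.001]
wrist_force: [0.9, -0.1, -0.7]
opening: 0.586
grasp_force: 0.0
```

```bash
cat > lid.py <<'E'
from fit import *
def lid(P,c0):
    x,y,z=P[...,0],P[...,1],P[...,2]
    m=(np.hypot(x-c0[0],y-c0[1])<.035)&(z>.032)&(z<.05);Q=P[m]
    if len(Q)>5: print(" knob",len(Q),((Q.min(0)+Q.max(0))/2).round(4),np.median(Q,0).round(4))
    m=(np.hypot(x-c0[0],y-c0[1])<.075)&(z>.007)&(z<.03);Q=P[m][:,:2].astype(np.float32)
    if len(Q)<50: return
    h=cv2.convexHull(Q)[:,0]
    print(" disc",len(Q),least_squares(lambda q:np.hypot(*(h-q).T)-.065,c0,loss='soft_l1',f_scale=.001).x.round(4))
def tip(P,p,R):
    Q=(P-p)@R;u,v,w=Q[...,0],Q[...,1],-Q[...,2];m=(abs(u)<.008)&(abs(v)<.05)&(P[...,2]>.0)&(w>.034);
    print(" p",p.round(4),"yaw",np.arctan2(R[1,1],R[0,1]).round(4),"tip z",np.percentile(P[...,2][m&(w<.06)],[1,5]).round(4))
E
python3 - <<'E'
from lid import *
o,p,R=pose();c,P,T=wrist();print(o["wrist_force"],o["opening"]*85.4);tip(P,p,R);lid(P,[.513,.164])
E
```

```text
[ 0.90898521 -0.11567052 -0.65517723] 50.06608656228922
 p [ 0.5106  0.2492 -0.0304] yaw 0.0471 tip z [0.0102 0.0115]
 disc 6145 [0.5128 0.1643]
```

play_rows([
  [50,[-0.01,0,0.005],0],
  [50,[-0.03,0,0.005],0],
  [50,[-0.07,0,0.005],0],
  [50,[-0.12,0,0.005],0],
  [50,[-0.17,0,0.005],0],
  [50,[-0.22,0,0.005],0],
  [50,[-0.26,0,0.005],0],
  [50,[-0.29,0,0.005],0],
  [50,[-0.3,0,0.005],0],
  [50,[-0.3,0,0.005],0],
])

```text
time_s: 16.5
eef_pos: [0.5149, 0.1283, -0.0338]
eef_rot: [0.0, 0.691, 0.723, -0.0]
wrist_force: [-0.9, 0.2, -0.0]
opening: 0.585
grasp_force: 0.0
```

Run:
```python
from lid import *
o,p,R=pose();c,P,T=wrist();print(o["wrist_force"]);tip(P,p,R);lid(P,p[:2]-R[:2,0]*.0715)
c=camera("top");lid(pts(c),p[:2]-R[:2,0]*.0715)
```

```text
[-0.91589244  0.24706619 -0.0409243 ]
 p [ 0.5149  0.1283 -0.0338] yaw 0.0464 tip z [0.0002 0.0003]
 disc 9099 [0.5185 0.0672]
 knob 40 [0.5129 0.0557 0.0411] [0.5192 0.0545 0.0431]
 disc 1034 [0.5213 0.0507]
```

play_rows([
  [50,[-0.02,0,-0.002],0],
  [50,[-0.06,0,-0.002],0],
  [50,[-0.11,0,-0.002],0],
  [50,[-0.16,0,-0.002],0],
  [50,[-0.21,0,-0.002],0],
  [50,[-0.26,0,-0.002],0],
  [50,[-0.31,0,-0.002],0],
  [50,[-0.35,0,-0.002],0],
  [50,[-0.37,0,-0.002],0],
  [50,[-0.37,0,-0.002],0],
])

```text
time_s: 17.6
eef_pos: [0.522, -0.0195, -0.033]
eef_rot: [0.0, 0.69, 0.723, -0.0]
wrist_force: [0.3, 0.3, 0.3]
opening: 0.592
grasp_force: 0.0
```

Run:
```python
from lid import *
o,p,R=pose();c,P,T=wrist();print(o["wrist_force"]);tip(P,p,R);lid(P,p[:2]-R[:2,0]*.0715)
for n in("top","scene"):
    c=camera(n);lid(pts(c),p[:2]-R[:2,0]*.0715)
```

```text
[0.29304122 0.31189309 0.27976697]
 p [ 0.522  -0.0195 -0.033 ] yaw 0.0466 tip z [0.0011 0.0014]
 disc 9041 [ 0.5254 -0.0807]
 knob 9 [ 0.5236 -0.1029  0.0443] [ 0.5234 -0.103   0.044 ]
 disc 666 [ 0.528  -0.0921]
 knob 44 [ 0.5253 -0.0886  0.0405] [ 0.5321 -0.0845  0.042 ]
 disc 697 [ 0.5257 -0.0884]
```

play_rows([
  [50,[0.013,0,-0.001],0],
  [50,[0.013,0.007,-0.001],0.01],
  [50,[0.013,0.014,-0.001],0.0228],
  [50,[0.013,0.014,-0.001],0.0228],
  [50,[0.013,0.014,-0.001],0.0228],
  [50,[0.013,0.014,-0.001],0.0228],
])

```text
time_s: 18.35
eef_pos: [0.527, -0.0128, -0.0327]
eef_rot: [-0.0, 0.715, 0.699, -0.0]
wrist_force: [0.2, -0.4, 0.1]
opening: 0.585
grasp_force: 0.0
```

Run:
```python
from lid import *
o,p,R=pose();c,P,T=wrist();print(p,np.arctan2(R[1,1],R[0,1]))
for n in("top","scene"):
    c=camera(n);lid(pts(c),[.5255,-.09])
# goals: rack frame
a=np.array([.025,1]);r0=np.array([.522,-.247])
for s in(.13,.094,.091): delta([*(r0+a*s),-.0325],-.025)
```

```text
[ 0.52700422 -0.01283955 -0.03265148] -0.022861606650384524
 knob 17 [ 0.5274 -0.0988  0.0428] [ 0.5236 -0.1028  0.0434]
 disc 774 [ 0.5258 -0.0937]
 knob 43 [ 0.5259 -0.0907  0.0405] [ 0.5316 -0.0851  0.0419]
 disc 666 [ 0.5259 -0.0886]
at [ 0.5271 -0.0132 -0.0326] yaw -0.0238 z [-0.  0. -1.] shift [-0.2596  0.0016 -0.0004] turn 0.0004
at [ 0.5271 -0.0132 -0.0326] yaw -0.0238 z [-0.  0. -1.] shift [-0.3497  0.0015 -0.0004] turn 0.0004
at [ 0.5271 -0.0132 -0.0326] yaw -0.0238 z [-0.  0. -1.] shift [-0.3572  0.0015 -0.0004] turn 0.0004
```

play_rows([
  [50,[-0.02,0.001,0],0],
  [50,[-0.05,0.001,0],0],
  [50,[-0.09,0.001,0],0],
  [50,[-0.13,0.001,0],0],
  [50,[-0.17,0.001,0],0],
  [50,[-0.21,0.001,0],0],
  [50,[-0.24,0.001,0],0],
  [50,[-0.255,0.001,0],0],
  [50,[-0.26,0.001,0],0],
  [50,[-0.26,0.001,0],0],
])

```text
time_s: 19.5
eef_pos: [0.5251, -0.1174, -0.0326]
eef_rot: [0.0, 0.716, 0.698, -0.0]
wrist_force: [-0.1, 0.1, 0.3]
opening: 0.582
grasp_force: 0.0
```

```bash
cat > chk.py <<'E'
from lid import *
o,p,R=pose();print(p.round(4),o["wrist_force"],o["opening"]*85.4)
x0=p[:2]-R[:2,0]*.0715
a=np.array([.025,1]);r0=np.array([.522,-.247])
for n in("top","scene"):
    c=camera(n);P=pts(c);print(n);lid(P,x0)
    print(" knob mask", [(d["conf"],np.round(d["rect"])) for d in masks_of(c,"lid") if 180<d["rect"][0]<420][:2]) if 0 else None
for s in(.094,.091,.088): delta([*(r0+a*s),-.0325],-.025)
E
python3 chk.py
```

```text
[ 0.5251 -0.1174 -0.0326] [-0.0650297   0.11462067  0.33260253] 49.67676896442345
top
 disc 344 [ 0.5216 -0.1971]
scene
 knob 22 [ 0.5236 -0.1872  0.0409] [ 0.5291 -0.1806  0.0434]
 disc 450 [ 0.526 -0.186]
at [ 0.5251 -0.1169 -0.0326] yaw -0.0236 z [ 0. -0. -1.] shift [-0.0902  0.0002 -0.0002] turn 0.0004
at [ 0.5251 -0.1169 -0.0326] yaw -0.0236 z [ 0. -0. -1.] shift [-0.0977  0.0002 -0.0002] turn 0.0004
at [ 0.5251 -0.1169 -0.0326] yaw -0.0236 z [ 0. -0. -1.] shift [-1.052e-01  1.000e-04 -2.000e-04] turn 0.0004
```

play_rows([
  [50,[0.015,0,-0.003],0],
  [25,[0.015,0,-0.004],0],
  [25,[0.015,0,-0.004],0],
  [25,[0.015,0,-0.004],0],
  [25,[-0.01,0,-0.004],0],
  [25,[-0.04,0,-0.004],0],
  [25,[-0.065,0,-0.004],0],
  [25,[-0.08,0,-0.004],0],
  [25,[-0.089,0,-0.004],0],
  [25,[-0.089,0,-0.004],0],
])

```text
time_s: 20.6
eef_pos: [0.5243, -0.1537, -0.031]
eef_rot: [0.0, 0.716, 0.698, -0.0]
wrist_force: [0.8, -0.0, -0.4]
opening: 0.29
grasp_force: 0.0
```

```bash
python3 chk.py
python3 - <<'E'
from lid import *
o,p,R=pose();c,P,T=wrist();tip(P,p,R);cv2.imwrite("pics/w5.png",c["image"][:,:,::-1])
Q=(P-p)@R;u,v,w=Q[...,0],Q[...,1],-Q[...,2];m=(abs(u)<.03)&(abs(v)<.07)
for b in np.arange(.03,.13,.01):
    k=m&(w>=b)&(w<b+.01)&(P[...,2]>.002)
    if k.sum()>5: print(round(b,2),k.sum(),"x",np.percentile(u[k],[1,99]).round(3),"y",np.percentile(v[k],[1,99]).round(3))
E
```

```text
[ 0.5243 -0.1537 -0.031 ] [ 0.82570554 -0.03885501 -0.38735569] 24.78021999771917
top
 disc 241 [ 0.528 -0.23 ]
scene
 knob 32 [ 0.5215 -0.2255  0.0411] [ 0.5279 -0.2211  0.0413]
 disc 433 [ 0.5235 -0.2215]
at [ 0.5243 -0.153  -0.031 ] yaw -0.0244 z [ 0. -0. -1.] shift [0.0001 0.0002 0.0038] turn 0.0002
at [ 0.5243 -0.153  -0.031 ] yaw -0.0244 z [ 0. -0. -1.] shift [-0.0074  0.0002  0.0038] turn 0.0002
at [ 0.5243 -0.153  -0.031 ] yaw -0.0244 z [ 0. -0. -1.] shift [-0.0149  0.0002  0.0038] turn 0.0002
 p [ 0.5243 -0.153  -0.031 ] yaw -0.0244 tip z [0.0062 0.0084]
0.03 387 x [-0.011  0.005] y [-0.012  0.013]
0.04 3047 x [-0.03   0.012] y [-0.022  0.024]
0.05 952 x [-0.03   0.012] y [-0.025  0.026]
0.06 889 x [-0.009  0.012] y [-0.025  0.027]
0.07 1265 x [-0.01   0.013] y [-0.029  0.03 ]
0.08 2916 x [-0.007  0.015] y [-0.044  0.045]
0.09 8201 x [-0.017  0.014] y [-0.047  0.048]
0.1 7078 x [-0.012  0.018] y [-0.052  0.054]
0.11 12680 x [-0.005  0.019] y [-0.057  0.058]
0.12 11947 x [0.005 0.02 ] y [-0.059  0.061]
```

play_rows([
  [25,[-0.003,0,0],0],
  [25,[-0.006,0,0],0],
  [25,[-0.006,0,0],0],
  [25,[0.02,0,0],0],
  [20,[0.03,0,-0.03],0],
  [20,[0.03,0,-0.12],0],
  [20,[0.03,0,-0.22],0],
  [20,[0.03,0,-0.3],0],
  [20,[0.03,0,-0.32],0],
  [20,[0.03,0,-0.32],0],
])

```text
time_s: 21.75
eef_pos: [0.5259, -0.141, 0.0992]
eef_rot: [0.002, 0.715, 0.699, 0.001]
wrist_force: [0.4, -0.6, -0.2]
opening: 0.231
grasp_force: 0.0
```

Run:
```python
from lid import *
o,p,R=pose();c,P,T=wrist();cv2.imwrite("pics/w6.png",c["image"][:,:,::-1])
print(o["opening"]*85.4);lid(P,[.5225,-.229])
for n in("top","scene"):
    c=camera(n);print(n);lid(pts(c),[.5225,-.229])
delta([.5233,-.1965,p[2]],-.025);delta([.5233,-.1965,-.001],-.025)
```

```text
19.745445968950726
 knob 439 [ 0.5224 -0.2274  0.0396] [ 0.52   -0.2204  0.0426]
 disc 5419 [ 0.5219 -0.2283]
top
 knob 10 [ 0.5163 -0.2209  0.0428] [ 0.5144 -0.2204  0.0451]
 disc 296 [ 0.5192 -0.2372]
scene
 knob 37 [ 0.5219 -0.2259  0.0415] [ 0.5287 -0.2219  0.0421]
 disc 669 [ 0.5221 -0.2267]
at [ 0.5234 -0.14    0.0955] yaw -0.024 z [-0.002  0.001 -1.   ] shift [-0.1411  0.0032 -0.0096] turn 0.0003
at [ 0.5234 -0.14    0.0955] yaw -0.024 z [-0.002  0.001 -1.   ] shift [-0.1414  0.0039  0.241 ] turn 0.0003
```

View pics/w6.png

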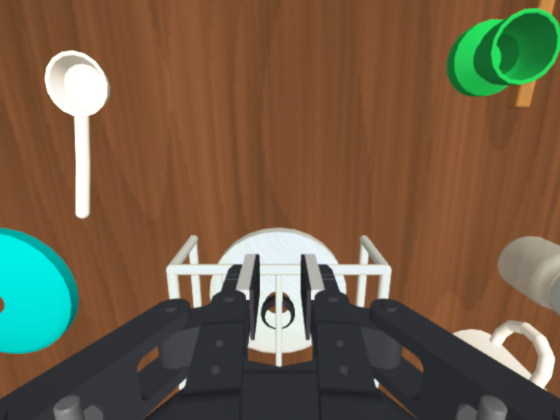

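The lid is centred, about 19 mm short of the rack's middle, with its knob at (277,312) under the centre wire. Next I hover just behind the knob.

play_rows([
  [20,[-0.05,0.001,0],0],
  [20,[-0.1,0.002,0],0],
  [20,[-0.14,0.003,0],0],
  [20,[-0.14,0.003,0.06],0],
  [20,[-0.14,0.003,0.06],0],
  [20,[-0.14,0.003,0.06],0],
  [20,[-0.14,0.003,0.06],0],
])

```text
time_s: 22.6
eef_pos: [0.5245, -0.1967, 0.0733]
eef_rot: [-0.0, 0.715, 0.699, 0.0]
wrist_force: [0.9, 0.6, 0.5]
opening: 0.23
grasp_force: 0.0
```

Run:
```python
from lid import *
for k in range(3):
    o,p,R=pose();c,P,T=wrist();Q=(P-p)@R;u,v,z=Q[...,0],Q[...,1],P[...,2]
    m=(z>.058)&(z<.073)&(abs(u)<.06)
    k=m&(u>.012)&(u<.06)&(abs(v)>.012)&(abs(v)<.034)
    print(p.round(4),"tips z",(Q[...,2][(abs(u)<.008)&(abs(v)<.03)&(z>.076)].max()*-1).round(4),"bar u",np.percentile(u[k],[1,99]).round(4),"n",k.sum())
    for lo,hi in((-.055,-.028),(-.01,.01),(.028,.055)):
        k=m&(v>lo)&(v<hi)&(u<.010)&(u>-.02)
        if k.sum()>5: print("  wire v",np.percentile(v[k],[2,98]).round(4),k.sum())
delta([.5233,-.196,-.001],-.025)
```

```text
[ 0.5245 -0.1967  0.0733] tips z 0.037 bar u [0.0192 0.0271] n 972
  wire v [-0.0426 -0.0378] 356
  wire v [-0.0023  0.0021] 321
  wire v [0.0371 0.0419] 350
[ 0.5248 -0.1968  0.0736] tips z 0.037 bar u [0.0201 0.0272] n 946
  wire v [-0.0429 -0.0382] 354
  wire v [-0.003   0.0015] 351
  wire v [0.0368 0.0416] 356
[ 0.5249 -0.1968  0.0737] tips z 0.0364 bar u [0.02   0.0273] n 941
  wire v [-0.043  -0.0383] 354
  wire v [-0.003   0.0015] 352
  wire v [0.0366 0.0414] 353
at [ 0.5249 -0.1968  0.0738] yaw -0.0237 z [ 0.001 -0.001 -1.   ] shift [ 0.0021 -0.0043  0.187 ] turn 0.0004
```

play_rows([
  [20,[0.001,-0.001,0.05],0],
  [20,[0.001,-0.001,0.09],0],
  [20,[0.001,-0.001,0.12],0],
  [20,[0.001,-0.001,0.145],0],
  [20,[0.001,-0.001,0.165],0],
  [20,[0.001,-0.001,0.178],0],
  [20,[0.001,-0.001,0.185],0],
  [20,[0.001,-0.001,0.185],0],
  [20,[0.001,-0.001,0.185],0],
])

```text
time_s: 23.65
eef_pos: [0.5243, -0.1966, -0.0006]
eef_rot: [0.0, 0.716, 0.699, 0.0]
wrist_force: [-0.5, -0.4, 0.3]
opening: 0.235
grasp_force: 0.0
```

Run:
```python
from lid import *
o,p,R=pose();print(p.round(4),o["wrist_force"])
c=camera("scene");lid(pts(c),[.522,-.228])
delta([.522+.025*.0215,-.247+.0215,-.001],-.025)
```

```text
[ 0.5243 -0.1966 -0.0006] [-0.46100894 -0.43896804  0.30772383]
 knob 14 [ 0.5279 -0.2175  0.0426] [ 0.5328 -0.2237  0.0408]
 disc 536 [ 0.5216 -0.2273]
at [ 5.244e-01 -1.967e-01 -5.000e-04] yaw -0.0242 z [ 0.001 -0.    -1.   ] shift [-0.0722 -0.0029  0.0012] turn 0.0003
```

play_rows([
  [20,[-0.01,-0.001,0],0],
  [20,[-0.02,-0.001,0],0],
  [20,[-0.03,-0.001,0],0],
  [20,[-0.04,-0.001,0],0],
  [20,[-0.05,-0.001,0],0],
  [20,[-0.06,-0.002,0],0],
  [20,[-0.068,-0.002,0],0],
  [20,[-0.072,-0.002,0],0],
  [20,[-0.072,-0.002,0],0],
])

```text
time_s: 24.6
eef_pos: [0.5225, -0.2256, -0.001]
eef_rot: [0.0, 0.716, 0.698, -0.0]
wrist_force: [-0.7, -0.5, -0.3]
opening: 0.237
grasp_force: 0.3
```

Run:
```python
from lid import *
o,p,R=pose();print(p.round(4),o["wrist_force"],R[:,2].round(3))
for n in("scene","top"):
    c=camera(n);lid(pts(c),[.522,-.245])
```

```text
[ 0.5225 -0.2256 -0.001 ] [-0.65355242 -0.48759217 -0.25852563] [ 0. -0. -1.]
 knob 31 [ 0.5277 -0.233   0.0415] [ 0.5322 -0.2216  0.0423]
 disc 533 [ 0.5223 -0.2445]
 disc 144 [ 0.5461 -0.2667]
```

play_rows([
  [20,[0.015,0,0],0],
  [20,[0.015,0,0],0],
  [20,[0.015,0,-0.03],0],
  [20,[0.015,0,-0.08],0],
  [20,[0.015,0,-0.15],0],
  [20,[0.015,0,-0.23],0],
  [20,[0.015,0,-0.33],0],
  [20,[0.05,0,-0.45],0],
  [20,[0.15,0,-0.55],0],
  [20,[0.25,0,-0.6],0],
])

```text
time_s: 25.7
eef_pos: [0.5259, -0.1268, 0.2431]
eef_rot: [0.003, 0.716, 0.698, 0.001]
wrist_force: [1.5, 1.1, -0.1]
opening: 0.235
grasp_force: 0.0
```

Run:
```python
from lid import *
o,p,R=pose();print(p.round(4));c,P,T=wrist();lid(P,[.522,-.245]);x,y,z=P[...,0],P[...,1],P[...,2]
k=(abs(x-.522)<.06)&(abs(y+.175)<.03)&(z>.058)&(z<.075)&(abs(x-.522)>.01)&(abs(x-.522)<.03);print("bar y",np.percentile(y[k],[1,99]))
k=(abs(x-.522)<.06)&(y<-.15)&(y>-.3)&(z>.006)&(z<.025);print("lid rear y",np.percentile(y[k],99.5))
cups(P,c["image"],[(.6985,.1235),(.6945,.0485),(.6905,-.0257)])
cv2.imwrite("pics/w7.png",c["image"][:,:,::-1])
c=camera("scene");lid(pts(c),[.522,-.245]);cups(pts(c),c["image"],[(.6985,.1235),(.6945,.0485),(.6905,-.0257)])
cv2.imwrite("pics/s3.png",c["image"][:,:,::-1])
```

```text
[ 0.5259 -0.1268  0.2431]
 knob 188 [ 0.5219 -0.2462  0.0394] [ 0.5196 -0.2397  0.0427]
 disc 3452 [ 0.5215 -0.2466]
bar y [-0.17722388 -0.16883841]
lid rear y -0.18232646672871028
few (0.6985, 0.1235) 0 0
cup 345 [0.6946 0.0484 0.0224] [0.6947 0.0489] [0.6952 0.0418]
cup 404 [ 0.6902 -0.0261  0.0226] [ 0.6902 -0.0262] [ 0.691  -0.0254]
 knob 33 [ 0.5226 -0.2441  0.0394] [ 0.5288 -0.2376  0.0413]
 disc 641 [ 0.522  -0.2457]
cup 58 [0.6991 0.1239 0.0222] [0.699 0.124] [0.6994 0.1219]
cup 54 [0.6952 0.049  0.0223] [0.6951 0.0486] [0.6945 0.0483]
cup 51 [ 0.69   -0.0253  0.022 ] [ 0.6897 -0.0252] [ 0.6905 -0.0275]
```

View pics/w7.png

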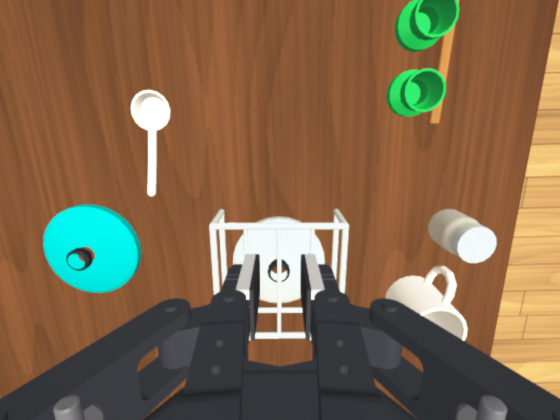

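The lid (centred at about (278,258)) lies fully under the rack, with its rear edge about 13 mm inside the bar's outer face. The cups at (425,20) and (415,92) stand upright in the row.

```bash
python3 -c "
from bench import *
print(hand_in())"
```

```text
the job is handed in; nothing more can be done
None
```

I moved the stray cup into the middle place against the lip, within about 1 mm of even. Then I slid the steel lid in until all of it was under the rack, its rear edge about 13 mm inside the open end. Last measured, the outer cups hadn't moved. I handed the job in at about 26 s of the 72 s allowed, but no verdict came back.

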